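Load a regulator board into the spring vice

TASK

Take the green regulator board from the rubber mat by its heat sink and clamp it in the spring vice: holding it tilted, push one edge into the groove of the orange long-travel jaw, lower the other edge inside the black jaw, let the board spring back into the black jaw's groove and let go, so that it is held level and square at groove height between both jaws with the heat sink up. Work gently: do not ram the jaws, and leave the other things on the bench where they are.

Things in the scene. Friction and masses are not known exactly. Their poses are not given: they have to be found in the camera images.
- board: green circuit board, 110 mm long (own y) x 80 wide (own x) x 4 thick, about 0.16 kg; origin at the centre of its underside, z up. Its two 80 mm edges (y = +55 and -55 mm) go into the jaws, either edge into either jaw. Blue terminals and black capacitors stand up to 15 mm above the underside, only between 28 and 42 mm from the centre in y.
- heat_sink (a point): centre of the top of the finned aluminium heat sink, 32 mm above the centre of the board's underside. The heat sink is 30 mm along the board's x, 34 mm along its y and 28 mm high; grip it from above across x. Beside it in x, within 20 mm of the centre in y, nothing stands higher than 6 mm above the underside.
- vice: fixed spring board vice; origin at the centre of the underside of its grey base plate (130 mm in x, 210 in y, 12 thick), z up. Two jaws, 70 mm wide in x, face each other along its y: orange on the +y side, black on the -y side. Both ride on one head clamped anywhere within 12 mm either way along y on the base: that setting is not in the measured pose; feel (or see) where the jaws are.
- vice_groove (a point): point of the base 75 mm above the vice's origin: the height of the middle of both jaw grooves (a clamped board's underside is at about 72 to 73 mm). A groove runs along x, 6.5 mm high at its bottom, 7 mm deep, flared to 14.5 mm at the mouth. Empty, the groove bottoms are 102 mm apart and the lips 88 mm. Lip, jaw and post tops are 12 mm above groove middle.
- orange_end (a point): middle of the base plate's +y edge, on its top: the side of the orange jaw, which opens 22 mm to +y against its spring: 2.5 N to start, then 0.5 N per mm (10 N at 15 mm, 13 N at 21 mm), rigid at the end of travel. With the board tilted about 0.3 rad push it back 17 to 20 mm: less than 15 and the other edge does not pass inside the black lip.
- black_end (a point): middle of the base plate's -y edge, on its top: the side of the black jaw, with the same spring but only 9 mm of travel, to -y. Released between the jaws, the board pushes each of them back about 4 mm.
- short_jaw (a joint): how far the black jaw is pushed back (outwards, to the vice's -y), m: 0 when empty, about 0.004 with the board clamped, at most 0.009
- mat: fixed black rubber mat, 200 mm (x) x 150 mm (y) x 4 mm thick, on which the board lies; origin at the centre of its underside
- bearing: steel ball-bearing ring, 24 mm across, 8 mm high, on the mat beside the board (on the +x side of the mat); loose bystander, leave alone; origin at the centre of its underside
- battery: small black block battery with a yellow band and two brass posts, 70 x 70 mm, 94 mm high; loose bystander, leave alone; origin at the centre of its underside
- wrench: steel spanner lying flat, 180 mm long; loose bystander, leave alone; origin at the centre of its underside
- screwdriver: screwdriver lying flat, 180 mm long; loose bystander, leave alone; origin at the centre of its underside
- spray: black spray can, 60 mm across, 180 mm high; loose bystander, leave alone; origin at the centre of its underside
- spool: wire spool with red wire and black flanges, 80 mm across, 46 mm high; loose bystander, leave alone; origin at the centre of its underside
- piston: aluminium piston, 54 mm across, 52 mm high; loose bystander, leave alone; origin at the centre of its underside
- jar: amber glass jar with a steel lid, 60 mm across, 70 mm high; loose bystander, leave alone; origin at the centre of its underside
Not all that is in view belongs to the job. What is shaped like the board but pink or yellow is not meant.

How it is judged:
By the outcome, as a careful person would: the job done as asked, in the order asked, and still so for the second after the job is handed in, with the robot touching nothing.
It also fails if it takes over 51 s, if anything falls off the work surface, if the arm or the gripper's body presses on something with over 40 N, if the wrist force passes 120 N, or if a joint passes its speed limit or range.

ROBOT

A 6-joint arm with a two-finger parallel gripper is mounted at the origin on the work surface. World frame = base frame: x ahead of the robot, y to its left, z up, the work surface at z = 0. Lengths are in mm, angles in rad, forces in N, time in s.
With the tool pointing down it reaches from about 350 to 875 mm from the base axis. Payload 4.2 kg.
Tool frame: the origin (TCP) lies midway between the tips of the shut fingers; the grasp point (between the pads) lies 19 mm behind it; z points along the fingers, y is the direction in which the jaws open and shut (so a half turn about z gives the same grasp; the last joint's range is limited). The gripper opens to 85 mm and grips with 20 to 120 N. Pads are 22 mm wide; open, the fingers measure 114 mm over their backs; the gripper's body (76 mm by 85 mm) begins 54 mm behind the grasp point. The pads swing forward as they close: fully open they stand 13 mm farther back than shut.
Start: joints at [-0.893, 0.385, 0.008, 0, -1.194, -0.259], TCP at [254.178, -570.958, 231.312] pointing down, gripper open.
Joint ranges: [-3.14, 3.14], [-1.21, 2.06], [-1.07, 1.41], [-3.16, 2.05], [-2.99, -0.16], [-3.1, 3.1]. Speed limits (rad/s): [2.79, 2.79, 3.14, 3.14, 3.14, 3.14].

INTERFACE

Orientations are given as a unit quaternion [x, y, z, w].
In Python, from bench import readout, optics, workorder, nets gives the robot as it stands. The module is installed in compiled form; this text tells all that it offers.
- The arm moves only by the tool move_arm, never from a script. Its argument "steps" is a list of rows, each a list of 7 numbers: the opening, from -1 (shut) to 1 (fully open), so that 0 is half open, then the shift along the world's x, y, z in mm, then the turn, a rotation vector about the world's x, y, z in rad. In form: [[gripper, tx, ty, tz, wx, wy, wz], ...]. A call has 1 to 5 rows; each row is the pose to reach, as a shift and turn from the pose commanded when the call began; what a row does not reach only later rows make up. A row lasts 1/12 s, in which the tool goes at most 41.7 mm and 7.16 degrees, less where a joint would pass 70% of its speed; a pose out of reach is approached as far as the arm can. A call with a gripper value outside its range is refused whole. The fingers move at their own pace and stop on an object; the grip force is fixed at half the most. Time passes only in rows, so rows that repeat a pose let the fingers close. It gives the time, the measured TCP pose, the force and the opening at its end, in the units of the state.
- readout.read_state(): the state, without advancing time (a new reading comes with each control period).
- optics.get_image(name): name is "side" or "top"; returns a dict with "frame" (400x640x3 uint8, blue, green, red), "fx", "fy", "cx", "cy" (pixels), "rvec" (rotation vector, rad) and "tvec" (3), from world to camera coordinates, as OpenCV has them. Camera axes: x right, y down, z forward; pixel columns grow to the right and rows downward; lengths in mm; the calibration is good to about 2 mm. A picture is of the moment at which its call begins. There is no depth.
- workorder.job_done(): hands the job in, once; it reports no verdict.
Trained networks look in a picture, given as the dict that the camera call returned (one of the last four; its "shot" number tells which), for a name from the list of things; names that differ only in an ending like _2 or _b are one class to them, and where a whole thing is asked for, a point or a joint stands for the part that bears it (a point fixed in the world has none). Each returns a list of dicts, best first, with "conf" (0 to 1); they miss things now and then, are a little off and sometimes report something else, mostly with a low value. They report only what shows in the picture. A call takes as long as a camera call. They do not tell look-alikes from the thing itself.
- nets.silhouettes(name, picture): "region" (400x640 bool, what is visible of it) and "extent" ([left, top, right, bottom] in pixels, round what is visible of it).
- nets.tip_of(name, picture): "uv" ([column, row] in pixels: a listed point, or the origin of a listed thing).
The state is a dict: "clock": time; "joints": joint angles; "joint_vel": joint speeds; "joint_efforts": joint torques, N m; "position": TCP position; "ee_rot": TCP orientation; "contact_force": force on the tool from outside, world axes, zero at the start; "wrist_torque": the same for the moment, N m; "gripper_width": finger opening in mm.
Only numpy, scipy, OpenCV 4.12 (cv2) and the standard library are available. Lean on these libraries where they do the work, as an engineer would, in place of code of your own. Each camera call takes 0.05 s, during which the arm holds its last target.

## Working session

There is one attempt and no reset: what is moved stays moved. The work goes in short steps, Python scripts to look and compute and a tool call to move; the robot and the scene stay as the last step left them, time stands still between calls to the robot, and variables do not carry over. Pictures are saved under pics/ and viewed, and the job is handed in when it is done.

Besides the shell and the picture viewer there is one more tool, called after "Emit:" as name([rows], argument=value, ...), one row to a line, values as JSON. move_arm: Moves the arm, as the interface text tells. Its arguments: {"type":"object","properties":{"steps":{"type":"array","items":{"type":"array","items":{"type":"number"}}}},"required":["steps"]}

```bash
mkdir -p pics
python3 - <<'E'
from bench import readout, optics, nets
import cv2,pickle
s=readout.read_state(); print(s)
for n in ("side","top"):
    p=optics.get_image(n); cv2.imwrite(f"pics/{n}0.png",p["frame"]); 
    print(n,{k:v for k,v in p.items() if k!="frame"})
    for t in ["board","heat_sink","vice","vice_groove","orange_end","black_end","mat","bearing"]:
        print(t,[(r["uv"],round(r["conf"],2)) for r in nets.tip_of(t,p)][:4])
    for t in ["board","vice","short_jaw","battery","wrench","screwdriver","spray","spool","piston","jar"]:
        print(t,[(r["extent"],round(r["conf"],2)) for r in nets.silhouettes(t,p)][:3])
E
```

```text
{'clock': 0.0, 'joints': array([-8.93425145e-01,  3.85551485e-01,  6.62143953e-03, -5.14172007e-04,
       -1.19401348e+00, -2.58594266e-01]), 'joint_vel': array([ 0.00093214, -0.00134022, -0.00010972,  0.00031049,  0.0008294 ,
        0.00106585]), 'joint_efforts': array([ 5.65690989e-04, -3.92293668e+01,  1.88404566e+01,  4.18617100e+00,
       -4.57910879e-03,  1.01839723e-05]), 'position': array([ 253.92699738, -570.44317095,  230.22068807]), 'ee_rot': array([-2.07768852e-01,  9.78177333e-01,  1.06595483e-03, -2.71028627e-04]), 'contact_force': array([ 0.16782889, -1.05415136, -0.43925894]), 'wrist_torque': array([ 0.02561286, -0.01579274,  0.01545466]), 'gripper_width': 85.3796404611351}
side {'fx': 415.0864040771314, 'fy': 415.0864040771314, 'cx': 325.0678819364667, 'cy': 207.2614399104517, 'rvec': array([ 0.78827542, -2.65377052,  0.95581415]), 'tvec': array([ 478.86533311,  272.34002617, 1129.66884159]), 'shot': 1}
board [([369.8, 176.1], 0.83), ([459.5, 169.0], 0.82), ([434.2, 199.6], 0.57)]
heat_sink [([435.0, 193.7], 0.81), ([460.6, 163.5], 0.73), ([371.3, 169.0], 0.65)]
v
[... 1667 characters left out ...]
 436.6, 210.8], 0.64), ([393.4, 261.4, 440.5, 294.2], 0.59)]
vice [([206.4, 163.9, 296.3, 227.4], 0.73), ([442.4, 118.7, 485.1, 157.3], 0.55)]
short_jaw [([261.6, 173.2, 278.5, 195.9], 0.74), ([393.5, 177.1, 439.1, 209.2], 0.74), ([168.5, 124.2, 198.0, 151.2], 0.2)]
battery [([440.9, 118.1, 485.2, 157.4], 0.83)]
wrench [([335.8, 85.9, 360.2, 148.3], 0.83), ([203.2, 162.2, 298.7, 229.8], 0.63)]
screwdriver [([321.0, 209.5, 335.3, 273.9], 0.82)]
spray [([485.1, 161.9, 538.0, 187.3], 0.97)]
spool [([241.4, 95.2, 278.2, 124.3], 0.82), ([264.6, 171.7, 278.2, 197.7], 0.61)]
piston [([136.8, 184.7, 161.2, 199.9], 0.65), ([240.3, 94.1, 276.6, 123.2], 0.18)]
jar [([169.6, 123.9, 198.5, 147.1], 0.63)]
```

View pics/side0.png

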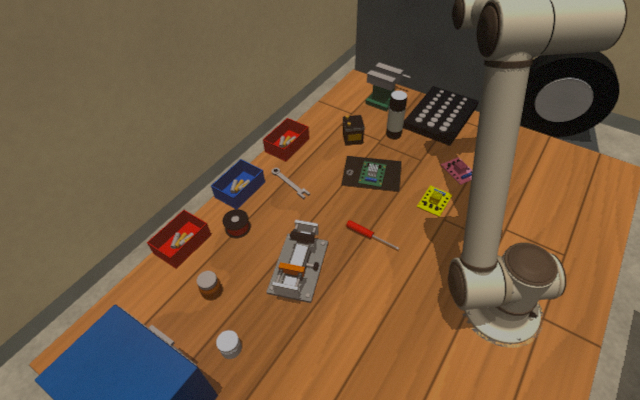

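View pics/top0.png

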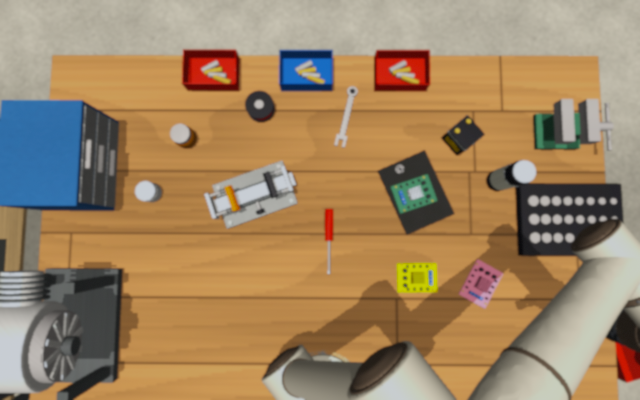

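```bash
cat > h.py <<'E'
import numpy as np,cv2
def P(p):
    K=np.array([[p['fx'],0,p['cx']],[0,p['fy'],p['cy']],[0,0,1.]]);R=cv2.Rodrigues(np.array(p['rvec']))[0]
    return K,R,np.array(p['tvec']).reshape(3,1)
def tri(p1,u1,p2,u2):
    M=[]
    for p in(p1,p2):
        K,R,t=P(p);M.append(K@np.hstack([R,t]))
    X=cv2.triangulatePoints(M[0],M[1],np.array(u1,float).reshape(2,1),np.array(u2,float).reshape(2,1))
    X=(X[:3]/X[3]).ravel()
    return X,[np.linalg.norm(proj(p,X)-u) for p,u in((p1,u1),(p2,u2))]
def proj(p,X):
    K,R,t=P(p);return cv2.projectPoints(np.array(X,float).reshape(-1,3),R if 0 else np.array(p['rvec']),np.array(p['tvec']),K,None)[0].reshape(-1,2).squeeze()
def onz(p,uv,z):
    K,R,t=P(p);uv=np.array(uv,float).reshape(-1,2)
    d=(R.T@np.linalg.inv(K)@np.c_[uv,np.ones(len(uv))].T).T;c=(-R.T@t).ravel()
    return c+d*((z-c[2])/d[:,2:3])
E
python3 - <<'E'
from h import *
S={'fx':415.0864040771314,'fy':415.0864040771314,'cx':325.0678819364667,'cy':207.2614399104517,'rvec':[0.78827542,-2.65377052,0.95581415],'tvec':[478.86533311,272.34002617,1129.66884159]}
T={'fx':443.0889170622227,'fy':443.0889170622227,'cx':318.1891386740232,'cy':195.33002662874765,'rvec':[2.17219586,-2.16161438,0.09590958],'tvec':[12.89324031,533.58419697,1202.66836574]}
import pickle;pickle.dump((S,T),open('cal.pkl','wb'))
for n,a,b in [("board1",[369.8,176.1],[410.4,194.9]),("hs1",[371.3,169.0],[417.6,190.4]),("vice",[297.8,266.8],[257.6,196.6]),("vg",[297.6,253.7],[250.9,191.8]),("oe",[287.6,297.5],[219.3,204.4]),("be",[305.1,233.6],[289.7,179.9]),("mat",[372.7,173.2],[414.4,194.2]),("bearing",[349.2,174.9],[398.6,167.1])]:
    print(n,*tri(S,a,T,b))
import cv2
im=cv2.imread('pics/top0.png');cv2.imwrite('pics/top0_board.png',cv2.resize(im[140:320,370:530],None,fx=4.5,fy=3.3*4.5/4.5 if 0 else 3.3,interpolation=cv2.INTER_CUBIC))
cv2.imwrite('pics/top0_vice.png',cv2.resize(im[150:240,195:310],None,fx=6,fy=6,interpolation=cv2.INTER_CUBIC))
im=cv2.imread('pics/side0.png');cv2.imwrite('pics/side0_vice.png',cv2.resize(im[215:310,260:340],None,fx=6,fy=6,interpolation=cv2.INTER_CUBIC))
cv2.imwrite('pics/side0_board.png',cv2.resize(im[145:225,335:480],None,fx=5,fy=5,interpolation=cv2.INTER_CUBIC))
E
```

```text
board1 [ 5.41859899e+02 -2.43525426e+02 -1.31256983e-01] [np.float64(1.1943325958720816), np.float64(1.3129137743976087)]
hs1 [ 550.66447517 -261.78745461   15.24513878] [np.float64(0.35405106625163485), np.float64(0.3917562969837044)]
vice [537.28149356 191.03536711  -5.69800553] [np.float64(2.1340996471512934), np.float64(1.9851383820040465)]
vg [537.23723606 194.96148809  71.19630903] [np.float64(0.25325236029952486), np.float64(0.23274044746664752)]
oe [507.22661702 294.31319366   2.44501992] [np.float64(0.7402128224485087), np.float64(0.6354303832906405)]
be [579.41957508  96.67101318  21.80527157] [np.float64(1.029242564595271), np.float64(0.9999173287068445)]
mat [ 540.67868618 -254.75498025    5.81249259] [np.float64(0.2738717012620621), np.float64(0.3008234269421154)]
bearing [ 617.16342642 -215.4579432   -10.0530689 ] [np.float64(0.8108437561462658), np.float64(0.8781657301574822)]
```

The green board is on the black mat at side (372,174) / top (413,194). The pink one is at top (482,284) and the yellow one at top (417,278); both are look-alikes. The vice is at top (250,195). I'll confirm in enlarged crops.

View pics/top0_board.png

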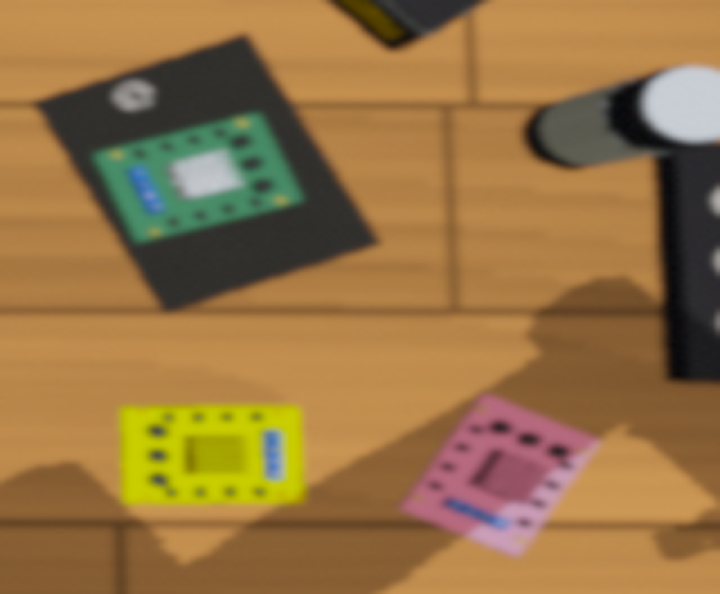

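View pics/top0_vice.png

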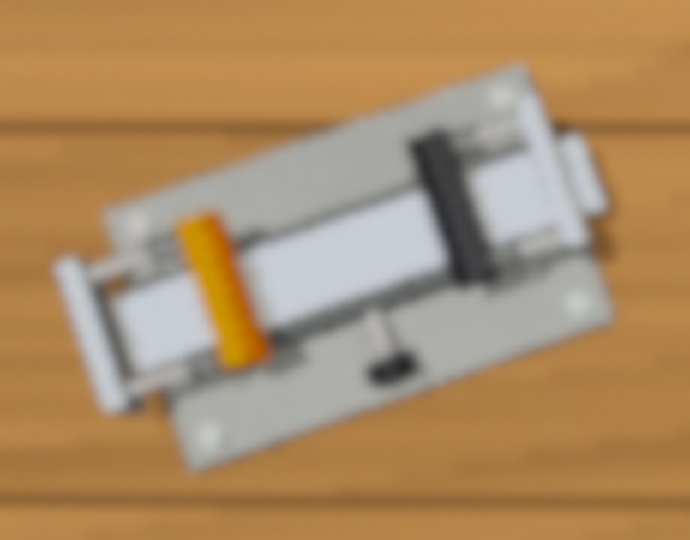

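View pics/side0_board.png

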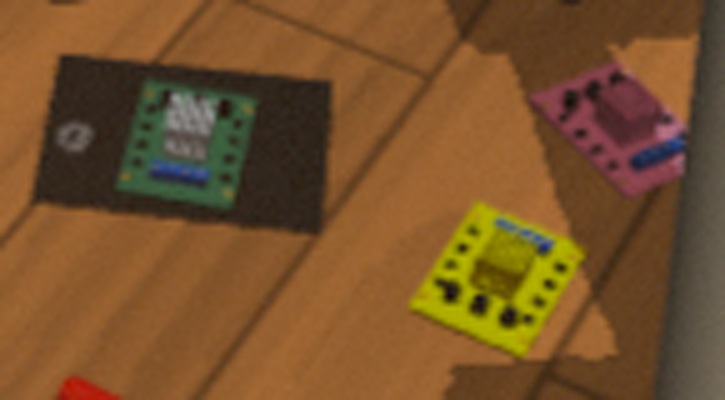

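View pics/side0_vice.png

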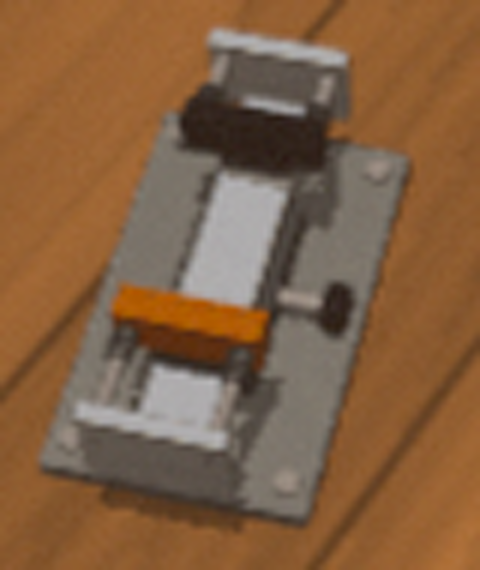

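The green board lies on the black mat with its blue terminals at the left in the top crop. Its corners in the top picture are about (391,186), (428,174), (438,201) and (400,213). The yellow and pink boards lie on bare wood, so they are not meant. In the vice crops the orange jaw is at top (232,198) and the black jaw at top (270,184), and the knob points to robot −x. Next I'll fit poses to the corners.

```bash
cat > fit.py <<'E'
from h import *;import pickle
from scipy.optimize import least_squares
S,T=pickle.load(open('cal.pkl','rb'))
def fit(obj,ut,us,x0,zfree):
    obj=np.array(obj,float)
    def pts(v):
        c,s=np.cos(v[2]),np.sin(v[2]);return obj@np.array([[c,s,0],[-s,c,0],[0,0,1]])+[v[0],v[1],v[3]]
    def f(v): 
        r=[]
        if ut is not None:r.append((proj(T,pts(v))-ut).ravel())
        if us is not None:r.append((proj(S,pts(v))-us).ravel())
        return np.r_[tuple(r)] if zfree else np.r_[tuple(r)+([ (v[3]-x0[3])*10],)]
    q=least_squares(f,x0);return q.x,np.abs(q.fun).max()
E
python3 - <<'E'
from fit import *
def tb(l):return np.array(l)/[4.5,3.3]+[370,140]
def sb(l):return np.array(l)/5+[335,145]
def tv(l):return np.array(l)/6.+[195,150]
def sv(l):return np.array(l)/6.+[260,215]
bt=tb([(93,152),(262,113),(305,203),(137,242)])
bs=sb([(117,190),(150,80),(258,95),(237,208)])
# board y from terminals(left) to caps(right): left end y=-55 ; looking order
print("board pts top z8",onz(T,bt,8)); print("side",onz(S,bs,8))
# top cam: find mapping: left edge corners = terminals end
obj=[(-0,0,0)]
vt=tv([(107,212),(522,65),(613,320),(192,470)]); vs=sv([(42,470),(170,110),(410,155),(305,520)])
print("vice top z12",onz(T,vt,12)); print("side",onz(S,vs,12))
E
```

```text
board pts top z8 [[ 562.4282672  -188.29751503    8.        ]
 [ 596.45108225 -294.45572817    8.        ]
 [ 519.35809416 -319.73269111    8.        ]
 [ 485.69072425 -214.80650925    8.        ]]
side [[ 558.90250093 -184.95766873    8.        ]
 [ 594.04170199 -291.28438605    8.        ]
 [ 521.35266763 -319.16101366    8.        ]
 [ 481.60643862 -214.29022589    8.        ]]
vice top z12 [[561.88542842 312.65291853  12.        ]
 [632.50734364 118.5405461   12.        ]
 [512.11053301  74.41263585  12.        ]
 [441.24520404 269.58585322  12.        ]]
side [[557.50749376 318.07278751  12.        ]
 [631.44465346 119.54354405  12.        ]
 [511.49395645  76.21038863  12.        ]
 [440.46766798 272.54479159  12.        ]]
```

Run:
```python
from fit import *
def tb(l):return np.array(l)/[4.5,3.3]+[370,140]
def sb(l):return np.array(l)/5+[335,145]
def tv(l):return np.array(l)/6.+[195,150]
def sv(l):return np.array(l)/6.+[260,215]
bt=tb([(93,152),(262,113),(305,203),(137,242)])
bs=sb([(117,190),(150,80),(258,95),(237,208)])
vt=tv([(107,212),(522,65),(613,320),(192,470)]); vs=sv([(42,470),(170,110),(410,155),(305,520)])
ob=[(40,55,4),(40,-55,4),(-40,-55,4),(-40,55,4)]
ov=[(65,105,12),(65,-105,12),(-65,-105,12),(-65,105,12)]
for zf in(1,0):
  print("board",zf,*fit(ob,bt,bs,[540,-250,.3,4],zf))
  print("vice",zf,*fit(ov,vt,vs,[537,195,.35,0],zf))
for a,b in((bt,None),(None,bs)):print("board single",*fit(ob,a,b,[540,-250,.3,4],0))
for a,b in((vt,None),(None,vs)):print("vice single",*fit(ov,a,b,[540,195,.35,0],0))
# jaw top corners
b=fit(ov,vt,vs,[537,195,.35,0],0)[0]
c,s=np.cos(b[2]),np.sin(b[2])
def loc(p):
    d=p[:,:2]-b[:2];return np.c_[d@[c,s],d@[-s,c]].round(1)
print("orange top-cam z87",loc(onz(T,tv([(180,222),(218,212),(268,352),(228,366)]),87)).tolist())
print("black top-cam z87",loc(onz(T,tv([(415,145),(448,132),(492,272),(460,284)]),87)).tolist())
print("orange side z87",loc(onz(S,sv([(118,287),(268,315),(265,340),(112,312)]),87)).tolist())
print("black side z87",loc(onz(S,sv([(190,95),(215,85),(325,110),(325,125),(180,112)]),87)).tolist())
hs=[435.0,193.7]
print("hs z", onz(T,[417.6,190.4],36),onz(S,[371.3,169],36), loc(np.array([[537.2,195,71]])))
```

```text
board 1 [ 5.40866689e+02 -2.55016691e+02  3.25876275e-01  1.02968106e+00] 0.8506606237576193
vice 1 [ 5.37507745e+02  1.94401288e+02  3.50203620e-01 -5.50539755e+00] 0.6693451994570978
board 0 [ 5.40329588e+02 -2.53891107e+02  3.25910217e-01  3.99780680e+00] 0.9139247440886322
vice 0 [ 5.36341216e+02  1.94966558e+02  3.50328223e-01 -5.92526954e-03] 1.2621702479694363
board single [ 5.40974760e+02 -2.54327017e+02  3.15293261e-01  4.00018916e+00] 0.47729116811632366
board single [ 5.38957902e+02 -2.52326293e+02  3.45334440e-01  4.00012347e+00] 0.5396707037981514
vice single [ 5.36969132e+02  1.93797160e+02  3.48117420e-01 -8.65360372e-04] 0.7112029863993428
vice single [ 5.35334175e+02  1.96576835e+02  3.52807678e-01 -4.39267966e-04] 0.7017063828117216
orange top-cam z87 [[34.4, 58.3], [32.9, 41.1], [-33.2, 40.3], [-33.0, 58.8]]
black top-cam z87 [[31.5, -50.4], [32.1, -66.1], [-33.2, -63.9], [-33.5, -48.9]]
orange side z87 [[35.9, 48.9], [-34.6, 48.1], [-36.7, 60.9], [34.5, 62.1]]
black side z87 [[34.5, -62.7], [24.4, -71.1], [-31.3, -68.2], [-33.5, -59.6], [36.3, -51.8]]
hs z [[ 547.37759817 -257.75096889   36.        ]] [[ 542.72201148 -242.31416956   36.        ]] [[ 0.8 -0.3]]
```

Both views agree within 1 to 2 mm. The board is at (540.5, −254) with yaw 0.32. The vice is at (536.5, 195) with yaw 0.35, and its jaws are shifted about −4 mm in vice y. I'm moving above the board now.

Emit:
move_arm([
  [0.4,40,30,0,0,0,0.12],
  [0.4,70,60,0,0,0,0.24],
  [0.4,100,90,0,0,0,0.37],
  [0.4,130,120,0,0,0,0.49],
  [0.4,155,150,0,0,0,0.61],
])

```text
clock: 2.32
position: [405.3, -425.7, 231.4]
ee_rot: [-0.494, 0.869, -0.0, 0.0]
contact_force: [1.0, -1.3, 0.6]
gripper_width: 59.8
```

Emit:
move_arm([
  [0.4,27,30,0,0,0,0.12],
  [0.4,54,60,0,0,0,0.24],
  [0.4,80,90,0,0,0,0.37],
  [0.4,107,120,0,0,0,0.49],
  [0.4,131,150,0,0,0,0.61],
])

```text
clock: 2.73
position: [536.4, -275.2, 231.6]
ee_rot: [0.733, -0.68, 0.0, -0.0]
contact_force: [-0.4, 0.8, -0.9]
gripper_width: 59.4
```

Emit:
move_arm([
  [0.4,2,10,-30,0,0,0.12],
  [0.4,4,21,-60,0,0,0.25],
  [0.4,4,21,-100,0,0,0.25],
  [0.4,4,21,-130,0,0,0.25],
  [0.4,4,21,-130,0,0,0.25],
])

```text
clock: 3.15
position: [534.5, -254.1, 94.7]
ee_rot: [0.81, -0.587, -0.007, 0.002]
contact_force: [-1.2, 0.5, 0.0]
gripper_width: 60.0
```

```bash
cat > look.py <<'E'
import sys
from bench import readout, optics
from h import *
from scipy.spatial.transform import Rotation as R
def st():
    s=readout.read_state();q=R.from_quat(s['ee_rot']).as_matrix()
    print('t',round(s['clock'],2),'pos',s['position'].round(1),'F',s['contact_force'].round(1),'M',s['wrist_torque'].round(2),'w',round(s['gripper_width'],1),'tool z',q[:,2].round(3),'y',q[:,1].round(3),'yaw y',round(np.arctan2(q[1,1],q[0,1]),3),'j',s['joints'].round(2))
    return s,q
def shot(tag,center,half=(60,50),f=6):
    for n in("top","side"):
        p=optics.get_image(n);u=proj(p,center).astype(int)
        y0,x0=max(0,u[1]-half[1]),max(0,u[0]-half[0])
        c=p['frame'][y0:u[1]+half[1],x0:u[0]+half[0]]
        cv2.imwrite(f'pics/{n}_{tag}.png',cv2.resize(c,None,fx=f,fy=f,interpolation=cv2.INTER_CUBIC));print(n,'origin',x0,y0,'x',f)
E
python3 -c "
from look import *
st();shot('a',[540,-254,40])"
```

```text
t 3.15 pos [ 534.5 -254.1   94.7] F [-1.2  0.5  0. ] M [ 0.05  0.12 -0.05] w 60.0 tool z [-0.013  0.004 -1.   ] y [-0.95  -0.312  0.011] yaw y -2.824 j [-0.17  0.46 -0.24 -0.   -0.88  0.49]
top origin 356 142 x 6
side origin 313 116 x 6
```

View pics/top_a.png

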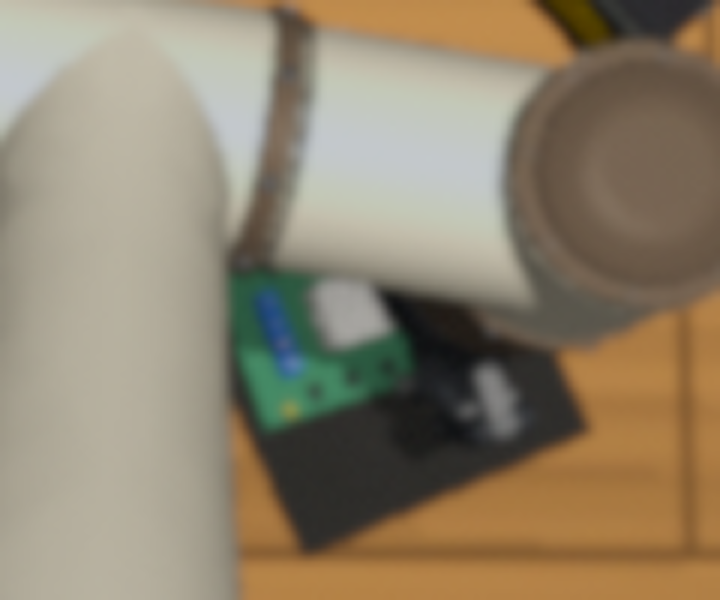

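View pics/side_a.png

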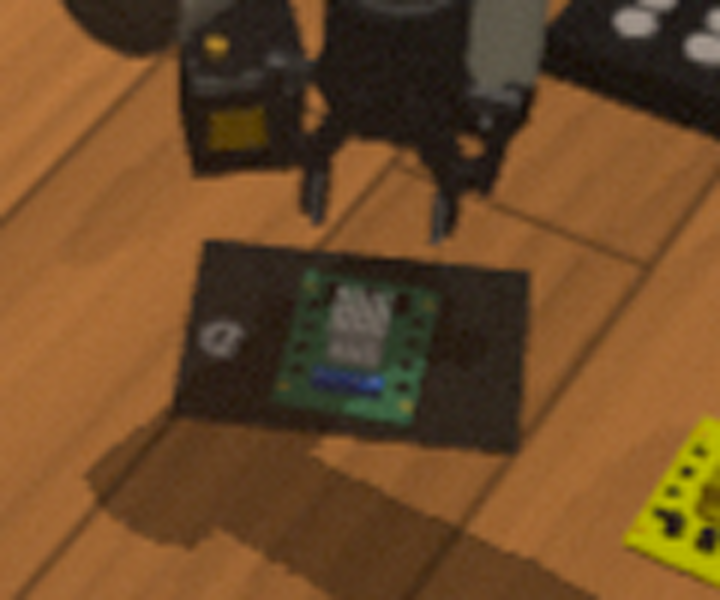

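```bash
python3 -c "
from fit import *
for z in(95,99,103):print(proj(S,[534.5,-254.1,z]))
b=np.array([540.4,-254])
print(proj(S,[540.4,-254,36]),proj(T,[540.4,-254,36]))
for u in ([373.2,167.7],): print(onz(S,u,36))
"
```

```text
[376.38768638 155.24098175]
[376.48021858 154.35534869]
[376.57316212 153.46577868]
[373.55448045 167.23351531] [416.27371862 192.9193474 ]
[[ 540.31524643 -251.35006897   36.        ]]
```

Emit:
move_arm([
  [0.4,0,0,0,0,0,0],
  [0.4,0,0,0,0,0,0],
])

```text
clock: 3.42
position: [540.8, -256.6, 104.1]
ee_rot: [0.81, -0.586, 0.003, -0.001]
contact_force: [0.4, 0.2, -0.2]
gripper_width: 59.6
```

```bash
python3 -c "
from look import *
st()"
```

```text
t 3.42 pos [ 540.8 -256.6  104.1] F [ 0.4  0.2 -0.2] M [ 0.01  0.02 -0.01] w 59.6 tool z [ 0.005 -0.001 -1.   ] y [-0.95  -0.313 -0.004] yaw y -2.824 j [-0.17  0.45 -0.23  0.   -0.88  0.49]
```

Emit:
move_arm([
  [0.4,0,2,-25,0,0,0.005],
  [0.4,0,2,-50,0,0,0.005],
  [0.4,0,2,-65,0,0,0.005],
  [0.4,0,2,-72,0,0,0.005],
  [0.4,0,2,-72,0,0,0.005],
])

```text
clock: 3.83
position: [539.0, -254.1, 29.3]
ee_rot: [0.812, -0.584, -0.0, 0.0]
contact_force: [-0.2, 0.8, 0.3]
gripper_width: 59.6
```

Emit:
move_arm([
  [0.4,0,0,-6,0,0,0],
  [0.4,0,0,-12,0,0,0],
  [0.4,0,0,-15,0,0,0],
  [0.4,0,0,-15,0,0,0],
])

```text
clock: 4.17
position: [538.9, -253.9, 14.2]
ee_rot: [0.812, -0.584, -0.0, 0.0]
contact_force: [-0.6, -0.1, -0.0]
gripper_width: 59.9
```

```bash
python3 -c "
from look import *
st();shot('b',[540,-254,40])"
```

```text
t 4.17 pos [ 538.9 -253.9   14.2] F [-0.6 -0.1 -0. ] M [0.02 0.01 0.01] w 59.9 tool z [-0.  0. -1.] y [-0.948 -0.317  0.   ] yaw y -2.819 j [-0.17  0.57 -0.31 -0.   -0.69  0.49]
top origin 356 142 x 6
side origin 313 116 x 6
```

View pics/side_b.png

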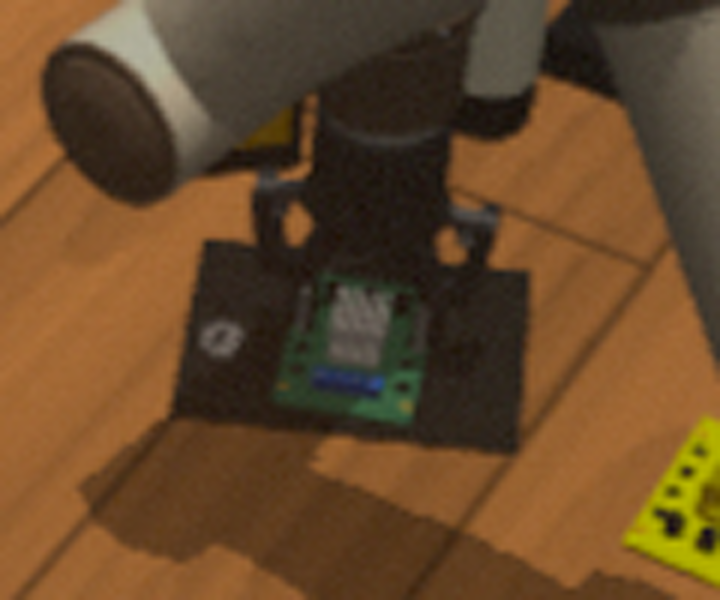

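The pads straddle the heat sink in the crop at columns (305–425), rows (280–360), level with it. Closing the gripper.

Emit:
move_arm([
  [0.0,1,0,-1,0,0,0],
  [-1,1,0,-1,0,0,0],
  [-1,1,0,-1,0,0,0],
  [-1,1,0,-1,0,0,0],
  [-1,1,0,-1,0,0,0],
])

```text
clock: 4.68
position: [540.6, -254.0, 13.8]
ee_rot: [0.812, -0.584, 0.001, -0.0]
contact_force: [-0.1, 0.8, 1.9]
gripper_width: 28.7
```

Emit:
move_arm([
  [-1,0,0,0,0,0,0],
  [-1,0,0,0,0,0,0],
])

```text
clock: 4.85
position: [540.6, -254.0, 13.8]
ee_rot: [0.812, -0.584, 0.001, -0.0]
contact_force: [0.9, 0.7, 3.6]
gripper_width: 29.0
```

Emit:
move_arm([
  [-1,0,0,5,0,0,0],
  [-1,0,0,20,0,0,0],
  [-1,0,0,50,0,0,0],
  [-1,0,0,80,0,0,0],
  [-1,0,0,110,0,0,0],
])

```text
clock: 5.27
position: [538.6, -253.7, 123.4]
ee_rot: [0.811, -0.584, -0.002, 0.001]
contact_force: [1.0, 0.2, -1.4]
gripper_width: 28.9
```

```bash
python3 -c "
from look import *
st();shot('c',[540,-254,110])"
```

```text
t 5.27 pos [ 538.6 -253.7  123.4] F [ 1.   0.2 -1.4] M [-0.06 -0.11  0.  ] w 28.9 tool z [-0.004  0.001 -1.   ] y [-0.948 -0.317  0.003] yaw y -2.819 j [-0.17  0.43 -0.21 -0.   -0.93  0.49]
top origin 362 140 x 6
side origin 315 101 x 6
```

View side.

View pics/side_c.png

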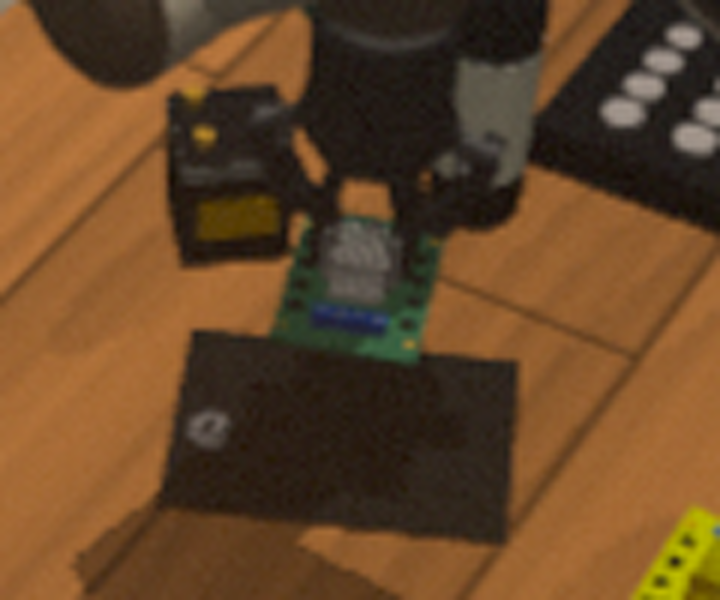

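Run:
```python
from look import *
S,T=__import__('pickle').load(open('cal.pkl','rb'))
# predicted board corners in side crop
pos=np.array([538.6,-253.7,123.4])
y=.32
c,s=np.cos(y),np.sin(y)
for a,b in((40,55),(40,-55),(-40,-55),(-40,55)):
    X=pos+[a*c-b*s,a*s+b*c,-9.7+4];print(((proj(S,X)-[315,101])*6).round())
```

```text
[272. 348.]
[313. 217.]
[453. 240.]
[419. 373.]
```

The board is held level and came up with the gripper. It shows in the crop at (272–443, 215–362), and the bearing is still on the mat. Carrying it to the vice.

Emit:
move_arm([
  [-1,0,15,8,0,0,0.028],
  [-1,0,45,16,0,0,0.028],
  [-1,0,80,24,0,0,0.028],
  [-1,0,118,30,0,0,0.028],
  [-1,0,155,30,0,0,0.028],
])

```text
clock: 5.78
position: [539.3, -97.7, 153.3]
ee_rot: [0.819, -0.573, -0.0, 0.0]
contact_force: [0.1, 0.8, -1.4]
gripper_width: 28.4
```

Emit:
move_arm([
  [-1,0,38,0,-0.04,-0.015,0],
  [-1,0,76,0,-0.09,-0.035,0],
  [-1,0,114,0,-0.15,-0.055,0],
  [-1,0,150,0,-0.21,-0.078,0],
  [-1,0,180,0,-0.282,-0.103,0],
])

```text
clock: 6.2
position: [538.9, 82.9, 152.7]
ee_rot: [0.81, -0.566, 0.124, 0.087]
contact_force: [1.3, -0.5, -1.8]
gripper_width: 28.8
```

Emit:
move_arm([
  [-1,0,30,0,0,0,0],
  [-1,0,55,0,0,0,0],
  [-1,0,75,0,0,0,0],
  [-1,0,75,0,0,0,0],
  [-1,0,75,0,0,0,0],
])

```text
clock: 6.62
position: [539.1, 156.5, 151.9]
ee_rot: [0.811, -0.566, 0.122, 0.087]
contact_force: [-0.0, -0.7, -2.5]
gripper_width: 28.6
```

```bash
cat >> look.py <<'E'
V=np.array([536.4,195.,0]);xh=np.array([np.cos(.35),np.sin(.35),0]);yh=np.array([-np.sin(.35),np.cos(.35),0])
def vst():
    s,q=st();d=s['position']-V;f=s['contact_force']
    t=q[:,2]
    print('vice x %.1f y %.1f z %.1f'%(d@xh,d@yh,d[2]),'tilt %.3f'%np.arctan2(-t@yh,-t[2]),'side tilt %.3f'%np.arctan2(t@xh,-t[2]),'yaw err %.3f'%(np.arctan2(q[1,1],q[0,1])+np.pi-.35),'F x %.1f y %.1f z %.1f'%(f@xh,f@yh,f[2]))
    return s,q
E
python3 -c "
from look import *
vst();shot('d',[540,190,90])"
```

```text
t 6.62 pos [539.1 156.5 151.9] F [-0.  -0.7 -2.5] M [ 0.66  0.28 -0.03] w 28.6 tool z [ 0.099 -0.279 -0.955] y [-0.939 -0.345  0.003] yaw y -2.79 j [ 0.71  0.36 -0.4   0.35 -0.95 -0.58]
vice x -10.7 y -37.1 z 151.9 tilt 0.301 side tilt -0.003 yaw err 0.002 F x -0.2 y -0.6 z -2.5
top origin 191 140 x 6
side origin 237 198 x 6
```

View pics/side_d.png

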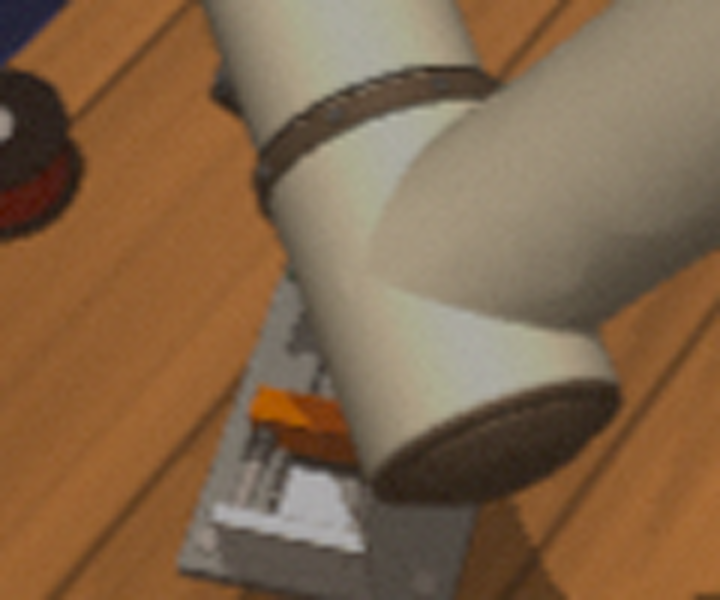

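View pics/top_d.png

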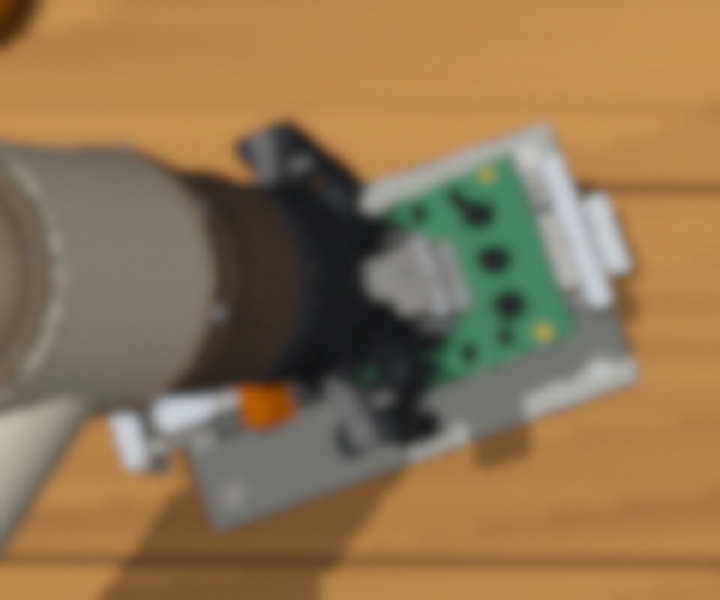

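Run:
```python
from look import *
import pickle
S,T=pickle.load(open('cal.pkl','rb'))
p=np.array([539.1,156.5,151.9]);th=.301
for a in(40,-40):
    y,z=-55,-5.7
    X=p+a*xh+(y*np.cos(th)+z*np.sin(th))*yh+np.array([0,0,-y*np.sin(th)+z*np.cos(th)])
    print('pred',X.round(1),proj(T,X).round(1))
for u in((276,165.8),(287.3,194.2)):
    X=onz(T,u,162.7)[0];d=X-p;print('meas rel x,y',(d@xh).round(1),(d@yh).round(1), 'pred y',y*np.cos(th)+z*np.sin(th))
```

```text
pred [595.3 119.3 162.8] [276. 165.]
pred [520.1  91.9 162.8] [286.7 195.2]
meas rel x,y 38.2 -53.5 pred y -54.21713677431719
meas rel x,y -38.2 -56.4 pred y -54.21713677431719
```

Board edge corners in the top picture at (276,166) and (287,194) match the prediction within 1 mm. Now lining up in front of the orange groove.

Emit:
move_arm([
  [-1,2,5,-10,0,0,0],
  [-1,4,10,-25,0,0,0],
  [-1,5.5,16,-40,0,0,0],
  [-1,5.5,16,-53,0,0,0],
  [-1,5.5,16,-53,0,0,0],
])

```text
clock: 7.13
position: [543.8, 170.0, 96.9]
ee_rot: [0.81, -0.567, 0.121, 0.089]
contact_force: [-0.4, -0.4, -1.6]
gripper_width: 29.0
```

Emit:
move_arm([
  [-1,0,0,0,0,0,0],
  [-1,0,0,0,0,0,0],
])

```text
clock: 7.3
position: [545.9, 171.7, 100.6]
ee_rot: [0.81, -0.567, 0.123, 0.086]
contact_force: [-0.3, 0.3, -0.7]
gripper_width: 28.8
```

```bash
python3 -c "
from look import *
vst();shot('e',[540,190,90])"
```

```text
t 7.3 pos [545.9 171.7 100.6] F [-0.3  0.3 -0.7] M [0.72 0.21 0.04] w 28.8 tool z [ 0.102 -0.278 -0.955] y [-0.939 -0.343 -0.   ] yaw y -2.791 j [ 0.72  0.44 -0.44  0.38 -0.84 -0.64]
vice x 0.9 y -25.1 z 100.6 tilt 0.300 side tilt 0.000 yaw err 0.000 F x -0.2 y 0.4 z -0.7
top origin 191 140 x 6
side origin 237 198 x 6
```

View pics/side_e.png

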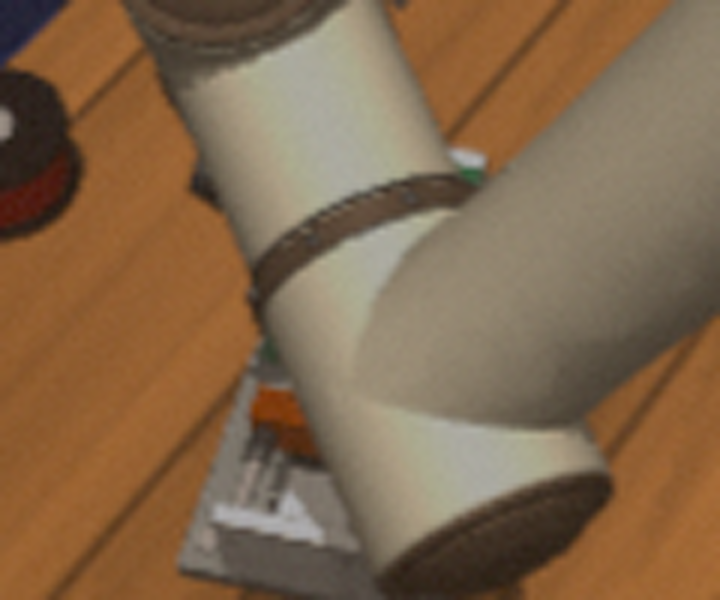

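View pics/top_e.png

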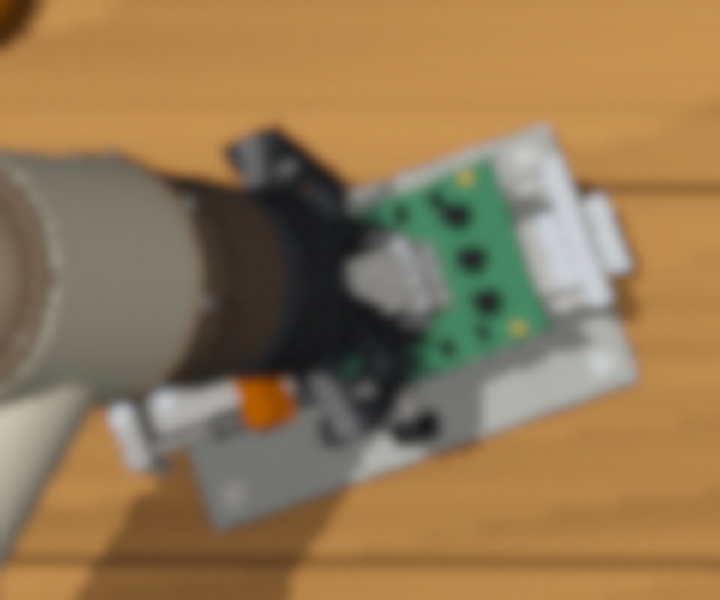

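Emit:
move_arm([
  [-1,-1.2,3.3,-1,0,0,0],
  [-1,-2.4,6.6,-1.5,0,0,0],
  [-1,-3.8,10.3,-1.5,0,0,0],
  [-1,-5.1,14.1,-1.5,0,0,0],
  [-1,-5.1,14.1,-1.5,0,0,0],
])

```text
clock: 7.82
position: [540.4, 187.2, 99.0]
ee_rot: [0.811, -0.566, 0.123, 0.085]
contact_force: [0.1, -0.4, -1.4]
gripper_width: 28.7
```

```bash
python3 -c "
from look import *
vst()"
```

```text
t 7.82 pos [540.4 187.2  99. ] F [ 0.1 -0.4 -1.4] M [ 0.72  0.25 -0.01] w 28.7 tool z [ 0.102 -0.277 -0.955] y [-0.939 -0.345 -0.   ] yaw y -2.789 j [ 0.75  0.44 -0.43  0.37 -0.85 -0.67]
vice x 1.1 y -8.7 z 99.0 tilt 0.300 side tilt 0.001 yaw err 0.002 F x -0.1 y -0.4 z -1.4
```

Emit:
move_arm([
  [-1,-0.7,1.9,0,0,0,0],
  [-1,-1.4,3.8,0,0,0,0],
  [-1,-1.4,3.8,0,0,0,0],
])

```text
clock: 8.07
position: [539.0, 190.4, 98.8]
ee_rot: [0.811, -0.566, 0.123, 0.086]
contact_force: [-0.3, -0.2, -1.3]
gripper_width: 29.0
```

```bash
python3 -c "
from look import *
vst()"
```

```text
t 8.07 pos [539.  190.4  98.8] F [-0.3 -0.2 -1.3] M [0.68 0.31 0.04] w 29.0 tool z [ 0.102 -0.278 -0.955] y [-0.939 -0.344  0.   ] yaw y -2.79 j [ 0.75  0.45 -0.43  0.37 -0.85 -0.67]
vice x 0.8 y -5.2 z 98.8 tilt 0.300 side tilt 0.000 yaw err 0.001 F x -0.4 y -0.1 z -1.3
```

Emit:
move_arm([
  [-1,-0.7,1.9,0,0,0,0],
  [-1,-1.4,3.8,0,0,0,0],
  [-1,-1.4,3.8,0,0,0,0],
])

```text
clock: 8.32
position: [537.6, 193.7, 98.9]
ee_rot: [0.81, -0.566, 0.123, 0.086]
contact_force: [0.4, -0.2, -2.5]
gripper_width: 28.7
```

```bash
python3 -c "
from look import *
vst()"
```

```text
t 8.32 pos [537.6 193.7  98.9] F [ 0.4 -0.2 -2.5] M [0.42 0.11 0.  ] w 28.7 tool z [ 0.101 -0.278 -0.955] y [-0.939 -0.344  0.001] yaw y -2.791 j [ 0.76  0.45 -0.43  0.37 -0.85 -0.67]
vice x 0.6 y -1.7 z 98.9 tilt 0.301 side tilt -0.000 yaw err 0.001 F x 0.3 y -0.3 z -2.5
```

Emit:
move_arm([
  [-1,-0.7,1.9,-1,0,0,0],
  [-1,-0.7,1.9,-1,0,0,0],
])

```text
clock: 8.48
position: [536.9, 195.2, 97.9]
ee_rot: [0.81, -0.566, 0.123, 0.086]
contact_force: [1.3, -2.2, -0.7]
gripper_width: 28.8
```

```bash
python3 -c "
from look import *
vst();shot('f',[540,190,90])"
```

```text
t 8.48 pos [536.9 195.2  97.9] F [ 1.3 -2.2 -0.7] M [-0.16 -0.17  0.03] w 28.8 tool z [ 0.101 -0.279 -0.955] y [-0.939 -0.343  0.001] yaw y -2.791 j [ 0.76  0.45 -0.43  0.37 -0.85 -0.68]
vice x 0.5 y 0.0 z 97.9 tilt 0.301 side tilt -0.001 yaw err 0.001 F x 0.5 y -2.6 z -0.7
top origin 191 140 x 6
side origin 237 198 x 6
```

View pics/side_f.png

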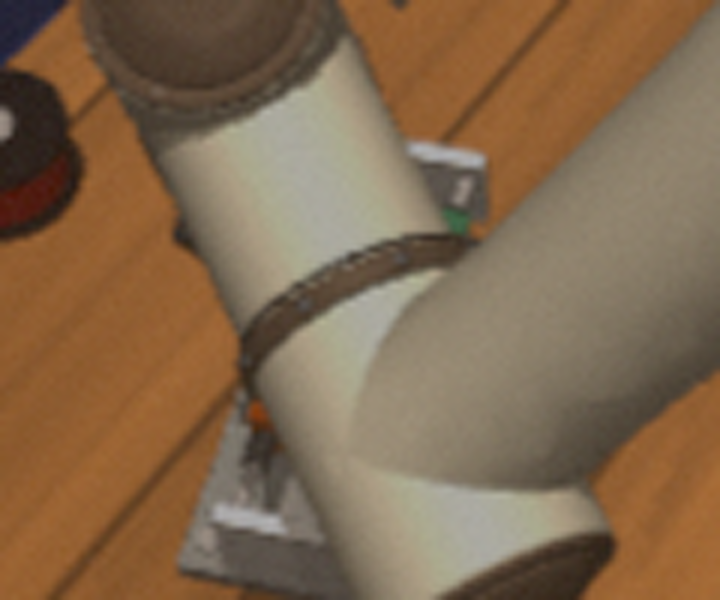

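Contact with the orange jaw is felt: 2.6 N at vice y ≈ 0, with low vertical force. Continuing the push gently.

Emit:
move_arm([
  [-1,-0.7,1.9,0,0,0,0],
  [-1,-1.4,3.8,0,0,0,0],
  [-1,-1.4,3.8,0,0,0,0],
])

```text
clock: 8.83
position: [535.4, 199.1, 97.9]
ee_rot: [0.81, -0.566, 0.123, 0.086]
contact_force: [2.5, -5.0, 0.1]
gripper_width: 29.3
```

```bash
python3 -c "
from look import *
vst()"
```

```text
t 8.83 pos [535.4 199.1  97.9] F [ 2.5 -5.   0.1] M [-0.82 -0.43 -0.02] w 29.3 tool z [ 0.101 -0.279 -0.955] y [-0.939 -0.344  0.001] yaw y -2.791 j [ 0.77  0.45 -0.43  0.37 -0.86 -0.68]
vice x 0.5 y 4.2 z 97.9 tilt 0.301 side tilt -0.001 yaw err 0.001 F x 0.6 y -5.5 z 0.1
```

Emit:
move_arm([
  [-1,-0.7,1.9,0,0,0,0],
  [-1,-1.4,3.8,0,0,0,0],
  [-1,-1.4,3.8,0,0,0,0],
])

```text
clock: 9.08
position: [534.1, 202.6, 98.0]
ee_rot: [0.81, -0.566, 0.123, 0.087]
contact_force: [3.8, -6.3, -0.1]
gripper_width: 28.7
```

```bash
python3 -c "
from look import *
vst()"
```

```text
t 9.08 pos [534.1 202.6  98. ] F [ 3.8 -6.3 -0.1] M [-1.24 -0.85 -0.02] w 28.7 tool z [ 0.101 -0.28  -0.955] y [-0.939 -0.343  0.001] yaw y -2.791 j [ 0.78  0.45 -0.42  0.36 -0.86 -0.69]
vice x 0.4 y 7.9 z 98.0 tilt 0.302 side tilt -0.001 yaw err 0.001 F x 1.4 y -7.2 z -0.1
```

Forces fit 2.5 + 0.5·d with contact onset at y ≈ −1.6. I'll push to y ≈ 17, which is d ≈ 18.5 mm.

Emit:
move_arm([
  [-1,-0.7,1.9,0,0,0,0],
  [-1,-1.4,3.8,0,0,0,0],
  [-1,-2.1,5.6,0,0,0,0],
  [-1,-2.1,5.6,0,0,0,0],
])

```text
clock: 9.42
position: [532.2, 207.5, 98.1]
ee_rot: [0.81, -0.566, 0.123, 0.087]
contact_force: [5.4, -8.5, 0.5]
gripper_width: 28.9
```

```bash
python3 -c "
from look import *
vst()"
```

```text
t 9.42 pos [532.2 207.5  98.1] F [ 5.4 -8.5  0.5] M [-1.91 -1.47  0.02] w 28.9 tool z [ 0.101 -0.281 -0.954] y [-0.939 -0.343  0.002] yaw y -2.791 j [ 0.79  0.45 -0.42  0.36 -0.86 -0.7 ]
vice x 0.4 y 13.2 z 98.1 tilt 0.303 side tilt -0.002 yaw err 0.000 F x 2.1 y -9.8 z 0.5
```

Emit:
move_arm([
  [-1,-0.5,1.5,0,0,0,0],
  [-1,-1.0,3.0,0,0,0,0],
  [-1,-1.0,3.0,0,0,0,0],
])

```text
clock: 9.67
position: [531.3, 210.0, 98.2]
ee_rot: [0.81, -0.567, 0.123, 0.088]
contact_force: [5.5, -9.5, 0.1]
gripper_width: 28.8
```

```bash
python3 -c "
from look import *
vst();shot('g',[540,190,90])"
```

```text
t 9.67 pos [531.3 210.   98.2] F [ 5.5 -9.5  0.1] M [-2.15 -1.66  0.11] w 28.8 tool z [ 0.101 -0.282 -0.954] y [-0.939 -0.343  0.002] yaw y -2.792 j [ 0.79  0.45 -0.42  0.36 -0.87 -0.7 ]
vice x 0.3 y 15.9 z 98.2 tilt 0.304 side tilt -0.002 yaw err -0.000 F x 1.9 y -10.8 z 0.1
top origin 191 140 x 6
side origin 237 198 x 6
```

View pics/top_g.png

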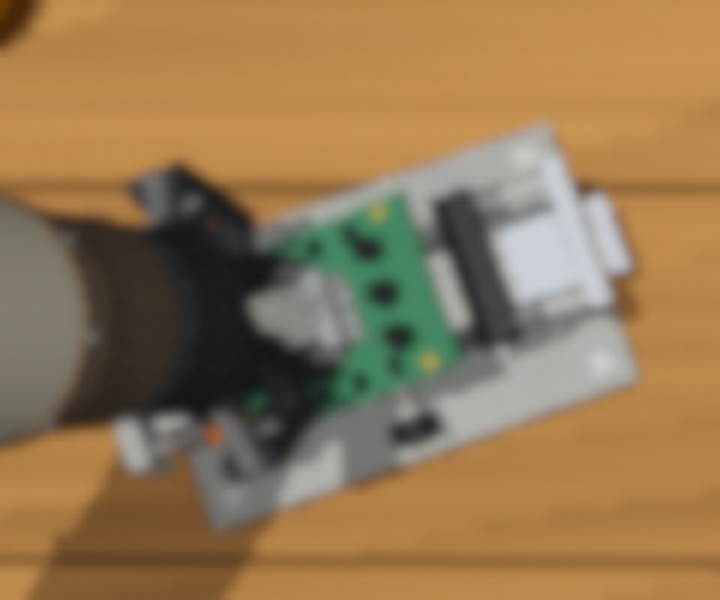

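View pics/side_g.png

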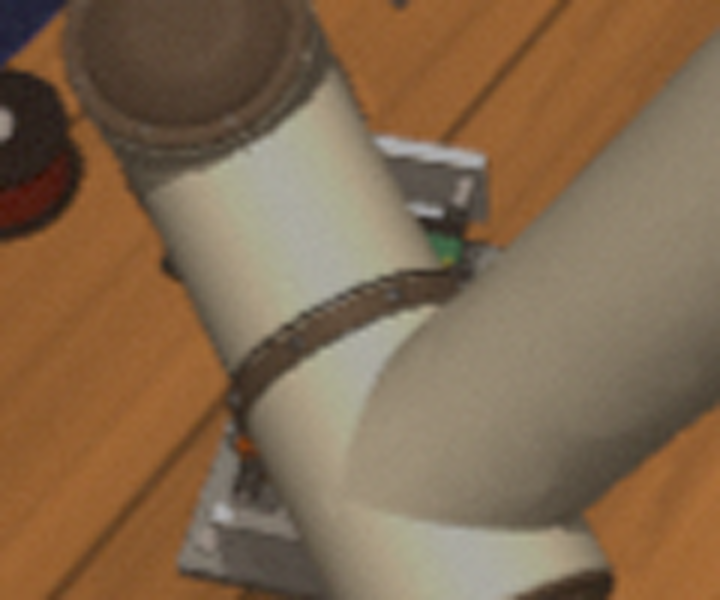

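Run:
```python
from look import *
import pickle
S,T=pickle.load(open('cal.pkl','rb'))
for n,l,z in(("board edge",[(402,192),(463,355)],109),("black lip",[(437,205),(485,345)],87)):
    for u in l:
        d=onz(T,np.array(u)/6+[191,140],z)[0]-V;print(n,(d@xh).round(1),(d@yh).round(1))
p=15.9;th=.304
print('pred edge y',p-55*np.cos(th)-5.7*np.sin(th))
```

```text
board edge 38.3 -38.8
board edge -37.7 -40.5
black lip 31.8 -49.6
black lip -34.1 -49.2
pred edge y -38.284305598453635
```

The gap is clear: the board edge is at vice y ≈ −39 and the black lip at about −46 to −49. I'll add 1.5 mm of push, then level about the orange edge in stages.

Emit:
move_arm([
  [-1,-0.5,1.4,0,0,0,0],
  [-1,-0.5,1.4,0,0,0,0],
  [-1,-0.15,0.4,-2.6,0.047,0.017,0],
  [-1,0.2,-0.6,-5.2,0.094,0.034,0],
  [-1,0.2,-0.6,-5.2,0.094,0.034,0],
])

```text
clock: 10.18
position: [531.8, 208.5, 93.0]
ee_rot: [0.815, -0.571, 0.082, 0.058]
contact_force: [5.5, -10.3, -0.4]
gripper_width: 28.8
```

```bash
python3 -c "
from look import *
vst()"
```

```text
t 10.18 pos [531.8 208.5  93. ] F [  5.5 -10.3  -0.4] M [-2.55 -1.6   0.04] w 28.8 tool z [ 0.067 -0.188 -0.98 ] y [-0.94  -0.341  0.001] yaw y -2.794 j [ 0.75  0.44 -0.39  0.25 -0.83 -0.58]
vice x 0.3 y 14.3 z 93.0 tilt 0.201 side tilt -0.002 yaw err -0.002 F x 1.6 y -11.6 z -0.4
```

Emit:
move_arm([
  [-1,0.3,-0.7,-2.6,0.047,0.017,0],
  [-1,0.5,-1.4,-5.3,0.094,0.034,0],
  [-1,0.5,-1.4,-5.3,0.094,0.034,0],
])

```text
clock: 10.43
position: [532.4, 207.0, 87.7]
ee_rot: [0.818, -0.573, 0.041, 0.029]
contact_force: [3.9, -10.5, 0.8]
gripper_width: 28.9
```

```bash
python3 -c "
from look import *
vst();shot('i',[540,190,90])"
```

```text
t 10.43 pos [532.4 207.   87.7] F [  3.9 -10.5   0.8] M [-2.84 -1.25 -0.04] w 28.9 tool z [ 0.034 -0.095 -0.995] y [-0.94  -0.341  0.001] yaw y -2.793 j [ 0.7   0.44 -0.36  0.13 -0.81 -0.45]
vice x 0.3 y 12.7 z 87.7 tilt 0.101 side tilt -0.001 yaw err -0.002 F x 0.1 y -11.2 z 0.8
top origin 191 140 x 6
side origin 237 198 x 6
```

View pics/top_i.png

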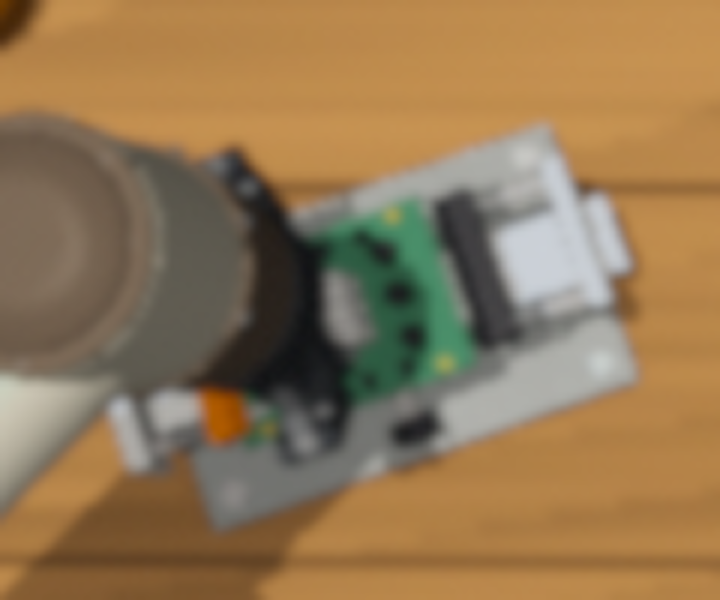

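The board edge (crop 418–470) is clearly inside the black lip (crop 440–490). Finishing the levelling.

Emit:
move_arm([
  [-1,0.1,-0.3,-2.7,0.047,0.017,0],
  [-1,0.2,-0.7,-5.5,0.095,0.034,0],
  [-1,0.2,-0.7,-5.5,0.095,0.034,0],
  [-1,0.2,-0.7,-5.5,0.095,0.034,0],
])

```text
clock: 10.87
position: [532.7, 206.5, 82.3]
ee_rot: [0.819, -0.573, 0.001, 0.001]
contact_force: [2.3, -10.5, 1.0]
gripper_width: 28.8
```

```bash
python3 -c "
from look import *
vst();shot('j',[540,190,90])"
```

```text
t 10.87 pos [532.7 206.5  82.3] F [  2.3 -10.5   1. ] M [-3.1  -1.08 -0.04] w 28.8 tool z [ 0.001 -0.002 -1.   ] y [-0.939 -0.343 -0.   ] yaw y -2.792 j [ 0.65  0.44 -0.32  0.   -0.81 -0.31]
vice x 0.4 y 12.1 z 82.3 tilt 0.002 side tilt 0.000 yaw err -0.000 F x -1.4 y -10.7 z 1.0
top origin 191 140 x 6
side origin 237 198 x 6
```

View pics/top_j.png

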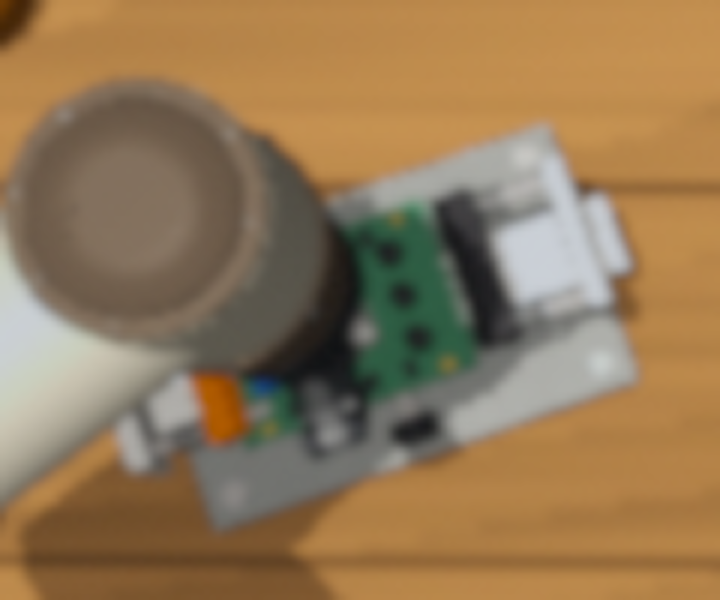

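View pics/side_j.png

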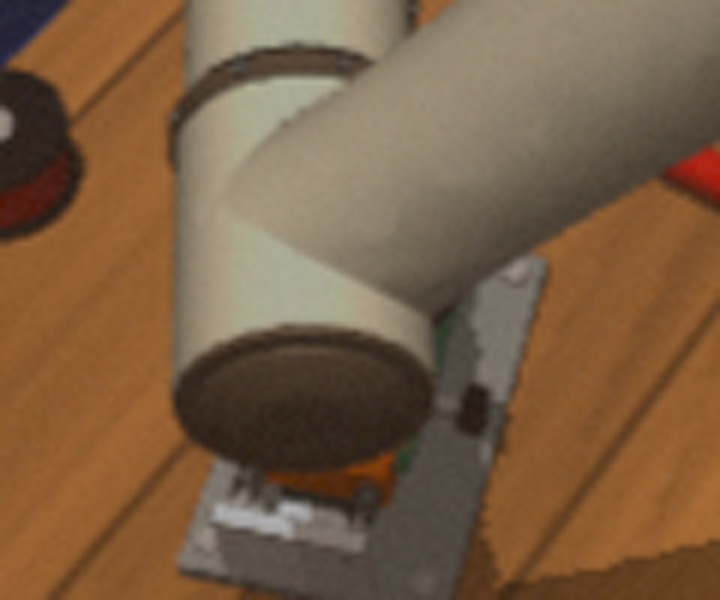

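Level, with no vertical load, underside at ≈ 72.6, and the edge is inside the black lip. Now letting it travel back toward the black jaw with the spring.

Emit:
move_arm([
  [-1,0.7,-1.9,0,0,0,0],
  [-1,1.4,-3.8,0,0,0,0],
  [-1,2.1,-5.6,0,0,0,0],
  [-1,2.7,-7.5,0,0,0,0],
  [-1,2.7,-7.5,0,0,0,0],
])

```text
clock: 11.38
position: [535.0, 200.1, 82.1]
ee_rot: [0.82, -0.573, 0.001, 0.0]
contact_force: [3.0, -7.0, 0.2]
gripper_width: 28.6
```

```bash
python3 -c "
from look import *
vst()"
```

```text
t 11.38 pos [535.  200.1  82.1] F [ 3.  -7.   0.2] M [-2.2  -0.71 -0.04] w 28.6 tool z [ 0.001 -0.001 -1.   ] y [-0.939 -0.343 -0.001] yaw y -2.791 j [ 0.64  0.44 -0.32  0.   -0.81 -0.29]
vice x 0.5 y 5.3 z 82.1 tilt 0.001 side tilt 0.001 yaw err 0.001 F x 0.5 y -7.6 z 0.2
```

Emit:
move_arm([
  [-1,0.7,-1.9,0,0,0,0],
  [-1,1.4,-3.8,0,0,0,0],
  [-1,1.4,-3.8,0,0,0,0],
])

```text
clock: 11.63
position: [536.1, 197.2, 82.0]
ee_rot: [0.82, -0.573, 0.0, -0.0]
contact_force: [0.6, -4.4, 0.3]
gripper_width: 28.9
```

```bash
python3 -c "
from look import *
vst()"
```

```text
t 11.63 pos [536.1 197.2  82. ] F [ 0.6 -4.4  0.3] M [-1.24 -0.12 -0.06] w 28.9 tool z [ 0.001  0.    -1.   ] y [-0.939 -0.343 -0.001] yaw y -2.791 j [ 0.64  0.44 -0.32  0.   -0.81 -0.29]
vice x 0.5 y 2.1 z 82.0 tilt 0.000 side tilt 0.001 yaw err 0.001 F x -0.9 y -4.3 z 0.3
```

Emit:
move_arm([
  [-1,0.7,-1.9,0,0,0,0],
  [-1,1.4,-3.8,0,0,0,0],
  [-1,1.4,-3.8,0,0,0,0],
  [-1,1.4,-3.8,0,0,0,0],
])

```text
clock: 11.97
position: [537.2, 194.4, 81.8]
ee_rot: [0.82, -0.573, -0.0, -0.001]
contact_force: [-2.2, -2.0, 1.4]
gripper_width: 28.8
```

```bash
python3 -c "
from look import *
vst();shot('k',[540,190,90])"
```

```text
t 11.97 pos [537.2 194.4  81.8] F [-2.2 -2.   1.4] M [-0.52  0.44 -0.18] w 28.8 tool z [ 0.001  0.001 -1.   ] y [-0.939 -0.344 -0.001] yaw y -2.791 j [ 0.63  0.44 -0.32 -0.   -0.81 -0.28]
vice x 0.5 y -0.9 z 81.8 tilt -0.001 side tilt 0.001 yaw err 0.001 F x -2.7 y -1.1 z 1.4
top origin 191 140 x 6
side origin 237 198 x 6
```

View pics/top_k.png

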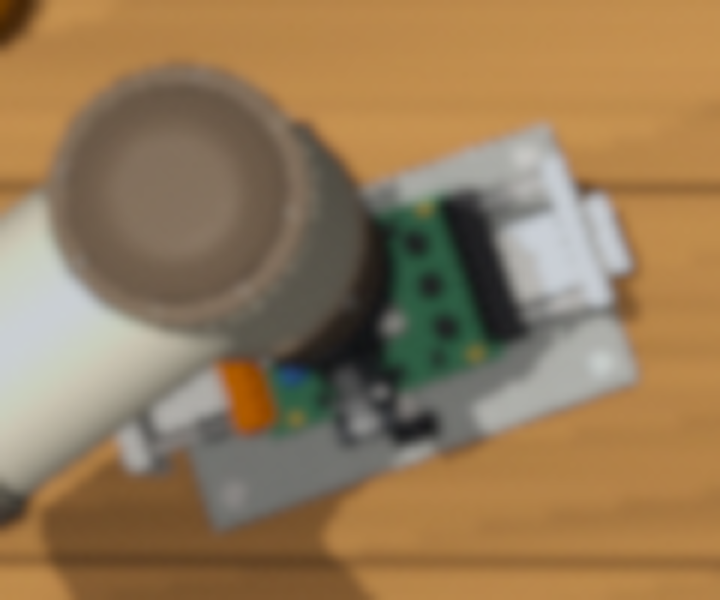

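The black jaw has been pushed back and the board edge sits in its groove (crop 435–515). Settling 1 mm to near-zero net force, then releasing.

Emit:
move_arm([
  [-1,0.2,-1.0,0,0,0,0],
  [-1,0.2,-1.0,0,0,0,0],
  [-0.1,0.2,-1.0,0,0,0,0],
  [0.1,0.2,-1.0,0,0,0,0],
  [0.3,0.2,-1.0,0,0,0,0],
])

```text
clock: 12.48
position: [538.2, 193.6, 82.0]
ee_rot: [0.82, -0.573, 0.0, -0.001]
contact_force: [-0.3, 0.1, 0.3]
gripper_width: 55.4
```

Emit:
move_arm([
  [0.3,0,0,0,0,0,0],
  [0.3,0,0,0,0,0,0],
  [0.3,0,0,0,0,0,0],
])

```text
clock: 12.73
position: [537.7, 193.2, 81.9]
ee_rot: [0.82, -0.573, 0.0, -0.001]
contact_force: [-0.0, 0.2, 0.2]
gripper_width: 55.6
```

```bash
python3 -c "
from look import *
vst()"
```

```text
t 12.73 pos [537.7 193.2  81.9] F [-0.   0.2  0.2] M [0.02 0.05 0.09] w 55.6 tool z [ 0.001  0.001 -1.   ] y [-0.939 -0.344 -0.002] yaw y -2.791 j [ 0.63  0.44 -0.32 -0.   -0.81 -0.28]
vice x 0.6 y -2.2 z 81.9 tilt -0.001 side tilt 0.002 yaw err 0.001 F x 0.0 y 0.2 z 0.2
```

Free, with zero force. Lifting straight up and clearing the view toward the robot's right.

Emit:
move_arm([
  [0.3,0,0,8,0,0,0],
  [0.3,0,0,25,0,0,0],
  [0.3,0,0,55,0,0,0],
  [0.3,0,0,90,0,0,0],
  [0.3,0,0,120,0,0,0],
])

```text
clock: 13.15
position: [537.9, 193.0, 204.4]
ee_rot: [0.82, -0.573, 0.001, -0.001]
contact_force: [0.1, 0.4, 1.1]
gripper_width: 55.1
```

Emit:
move_arm([
  [0.3,-5,-35,10,0,0,0],
  [0.3,-10,-75,20,0,0,0],
  [0.3,-15,-115,20,0,0,0],
  [0.3,-20,-155,20,0,0,0],
  [0.3,-25,-190,20,0,0,0],
])

```text
clock: 13.57
position: [512.0, 1.2, 223.0]
ee_rot: [0.82, -0.573, 0.001, -0.001]
contact_force: [0.3, -0.6, -0.7]
gripper_width: 55.3
```

Emit:
move_arm([
  [0.3,0,-35,0,0,0,0],
  [0.3,0,-75,0,0,0,0],
  [0.3,0,-100,0,0,0,0],
  [0.3,0,-120,0,0,0,0],
  [0.3,0,-120,0,0,0,0],
])

```text
clock: 13.98
position: [512.3, -119.9, 222.4]
ee_rot: [0.818, -0.575, 0.001, -0.001]
contact_force: [1.2, 0.9, 0.1]
gripper_width: 55.7
```

Run:
```python
from look import *
from bench import nets
vst();shot('l',[540,190,75],(60,50),6)
for n in("side","top"):
    p=optics.get_image(n);cv2.imwrite(f'pics/{n}_fin.png',p['frame'])
```

```text
t 13.98 pos [ 512.3 -119.9  222.4] F [1.2 0.9 0.1] M [ 0.03 -0.01 -0.02] w 55.7 tool z [ 0.002  0.    -1.   ] y [-0.941 -0.34  -0.002] yaw y -2.795 j [ 0.08  0.22 -0.25 -0.   -1.1   0.27]
vice x -130.6 y -287.5 z 222.4 tilt 0.000 side tilt 0.002 yaw err -0.003 F x 1.4 y 0.4 z 0.1
top origin 192 140 x 6
side origin 237 201 x 6
```

View pics/side_l.png

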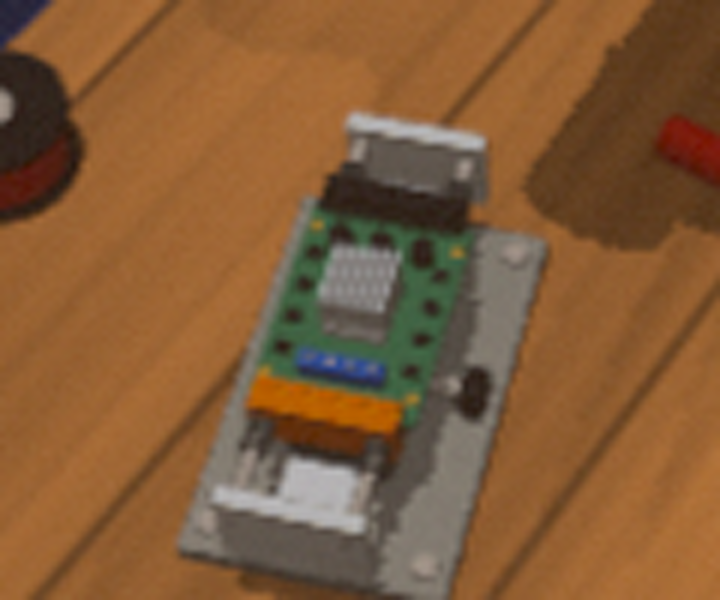

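View pics/top_l.png

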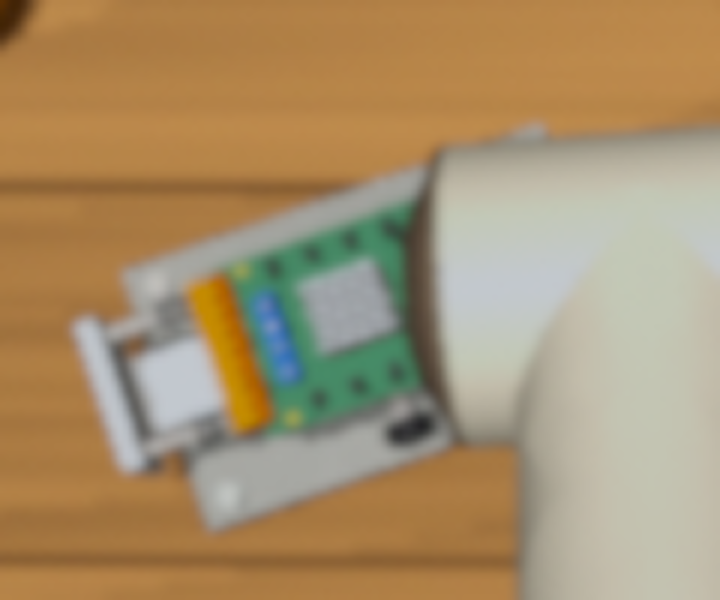

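View pics/side_fin.png

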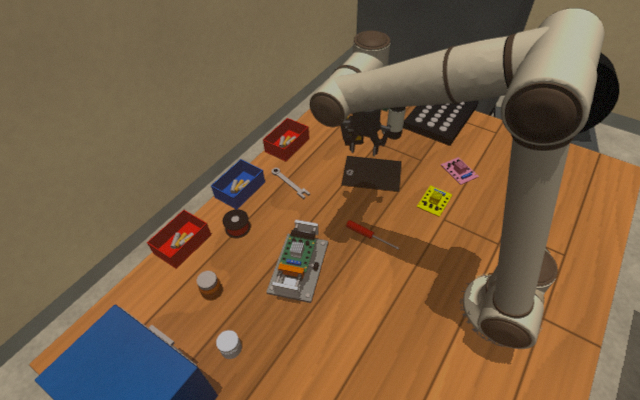

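The board sits between both jaws, heat sink up and square (side crop 250–470, 190–430), and the bystanders are where they were. One last height check by triangulation.

Run:
```python
from look import *
import pickle
S,T=pickle.load(open('cal.pkl','rb'))
for n,a,b in(("heatsink top",(362,275),(348,306)),("term. left yellow dot",(266,372),(243,270)),("term. right yellow dot",(411,400),(292,417))):
    X,e=tri(S,np.array(a)/6+[237,201],T,np.array(b)/6+[192,140]);d=X-V
    print(n,(d@xh).round(1),(d@yh).round(1),X[2].round(1),np.round(e,2))
# expected in side: caps-end dots at underside 72.5+4, board centre y=-2
for yy in(50,-50):
  for xx in(36,-36):print(xx,yy,((proj(S,V+xx*xh+(yy-2.2)*yh+[0,0,76.5])-[237,201])*6).round())
```

```text
heatsink top -0.8 -2.4 102.6 [0.03 0.03]
term. left yellow dot 35.2 40.1 72.7 [0. 0.]
term. right yellow dot -34.4 40.5 73.9 [0.08 0.07]
36 50 [259. 381.]
-36 50 [410. 411.]
36 -50 [321. 208.]
-36 -50 [465. 235.]
```

```bash
python3 -c "
from bench import workorder
print(workorder.job_done())"
```

```text
the job is handed in; nothing more can be done
None
```

I clamped the green board level in the spring vice with the heat sink up, let go, and handed the job in at about 14 s of the 51 s.

- **Grip and push:** I gripped the board by its heat sink and tilted it 0.3 rad. I then pushed one edge about 18 mm into the orange jaw, with at most 11.6 N along the push.
- **Levelling and release:** I levelled the board inside the black lip and let the spring carry it back into the black groove. Net force was close to zero before I opened the gripper.

**Last checks:**
- **Side picture:** it shows both edges in the jaws and the board square. The bearing and the other loose items looked unmoved; I judged that by eye and did not measure it.
- **Height:** the heat sink top triangulated to z = 102.6 mm against 104.5 mm expected. Two dots at the orange end of the board read 72.7 and 73.9 mm, where about 76.5 was expected. Both are a few millimetres low, as my triangulated heights have been throughout: free of height constraints, the fits put the board about 3 mm and the vice about 5.5 mm too low.
- **Force:** contact force after release was about zero.

**Did not agree or not checked:**
- Camera and touch differed by 2 to 3 mm on where the jaws are set. I went by touch.
- In the last top picture the arm hid the black-jaw end, so that end was checked in the side picture only.
- I did not measure how far the black jaw is pushed back.

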